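# Put the cleaned hole saws away in their bored blocks

## Robot

A 6-joint arm with a two-finger parallel gripper is mounted at the origin on the work surface. World frame = base frame: x ahead of the robot, y to its left, z up, the work surface at z = 0. Lengths are in m, angles in rad, forces in N, time in s.
With the tool pointing down it reaches from about 0.3 to 0.875 m from the base axis. Payload 6.4 kg.
Tool frame: the origin (TCP) lies at the very end of the fingers, on their centre line; the grasp point (between the pads) lies 19 mm behind it (ctrl.pinch_z is the distance from the TCP to the grasp point, in m); z points along the fingers, y is the direction in which the jaws open and shut (so a half turn about z gives the same grasp; the last joint's range is limited). The gripper opens to 85 mm and grips with 20 to 120 N. Pads are 22 mm wide; open, the fingers measure 114 mm over their backs; the gripper's body (76 mm by 85 mm) begins 54 mm behind the grasp point. The pads swing forward as they close: fully open they stand 13 mm farther back than shut.
Start: joints at [0.917, 0.181, 1.607, -0, 1.354, -0.206], TCP at [0.249, 0.518, 0.231] pointing down, gripper open.
Joint ranges: [-2.99, 2.99], [-0.89, 2.07], [0.3, 2.58], [-1.14, 4.28], [0, 2.63], [-3.12, 3.12]. Speed limits (rad/s): [2.57, 2.57, 3.01, 3.14, 3.14, 3.14].

## Interface

Orientations are given as a 3x3 rotation matrix whose columns are the frame's x, y, z axes.
In Python, from workcell import monitor, cams, workorder, ctrl gives the robot as it stands.
- The arm moves only by the tool carry_out, never from a script. Its argument "rows" is a list of rows, each an object with "offset": the shift along the tool's x, y, z in mm, a list of three; "delta_rot": the turn, a rotation vector about the tool's x, y, z in degrees, a list of three. In form: [{"offset": [tx, ty, tz], "delta_rot": [ax, ay, az]}, ...]. A call has 1 to 12 rows; each row is the pose to reach, as a shift and turn from the pose measured when the call began, along the tool's axes at that moment; what a row does not reach only later rows make up. A row lasts 1/12 s, in which the tool goes at most 41.7 mm and 7.16 degrees, less where a joint would pass 70% of its speed; a pose out of reach is approached as far as the arm can. A call with a gripper value outside its range is refused whole. "claw" is the opening in per cent of the stroke, from 0 (shut) to 100 (fully open), set as the call begins (left out, the last holds). The fingers move at their own pace and stop on an object; the grip force is fixed at half the most. Time passes only in rows, so rows that repeat a pose let the fingers close. It gives the time, the measured TCP pose, the force and the opening at its end, in the units of the state.
- monitor.get_state(): the state, without advancing time (a new reading comes with each control period).
- cams.capture(name): name is "side" or "top" or "wrist"; returns the picture (420x560x3 uint8, red, green, blue); there is no depth.
- cams.camera_info(name): a dict with "fovy" (degrees; the focal length in pixels is half the picture's height over the tangent of half this angle, whatever the lens; pixels are square), "cx", "cy" (the principal point, pixels), "origin" and "orientation" of the camera in the world. Camera axes: x right, y down, z forward; pixel columns grow to the right and rows downward; lengths in m; the calibration is good to about 2 mm. The wrist camera is an equidistant fisheye: a pixel r from the principal point sees the ray r / f radians off the axis. A picture is of the moment at which its call begins: read the wrist's pose just before it. camera_info takes no time and is no camera call; for the wrist camera it gives the pose at the moment of the call.
- workorder.hand_in(): hands the job in, once; it reports no verdict.
The state is a dict: "time": time; "joint_positions": joint angles; "joint_vel": joint speeds; "joint_torque": joint torques, N m; "tcp_pos": TCP position; "tcp_rot": TCP orientation; "wrist_force": force on the tool from outside, world axes, zero at the start; "ft_torque": the same for the moment, N m; "width": opening from 0.0 (shut) to 1.0 (fully open).
Only numpy, scipy, OpenCV 4.12 (cv2) and the standard library are available. Lean on these libraries where they do the work, as an engineer would, in place of code of your own. Each camera call takes 0.05 s, during which the arm holds its last target.

## Task

The four hole saws have been cleaned and are standing teeth down on the pegs of the drying board. Put each one away, still teeth down, in the bored block in the storage tray that was made for it: the smallest saw in the smallest pocket, and so on up to the largest, each standing flat on the bottom of its pocket. Set the saws down rather than drop them, and leave the glass jar standing where it is.

Things in the scene. Friction and masses are not known exactly. Their poses are not given: they have to be found in the camera images.
- saw25_center (a point): The smallest of four hole saws: plain steel cup, 25 mm outside diameter, 60 mm tall, mouth (teeth) down, closed cap with a dark arbor hole. Point on its axis, half-way up; z up out of the cap. Loose, about 60 g. At the start its teeth are 20 mm above the bench, over a 9 mm dowel that reaches 28 mm up inside: lift clear of it before moving sideways.
- saw38_center (a point): The second smallest of four hole saws: plain steel cup, 38 mm outside diameter, 60 mm tall, mouth (teeth) down, closed cap with a dark arbor hole. Point on its axis, half-way up; z up out of the cap. Loose, about 100 g. At the start its teeth are 20 mm above the bench, over a 9 mm dowel that reaches 28 mm up inside: lift clear of it before moving sideways.
- saw51_center (a point): The second largest of four hole saws: plain steel cup, 51 mm outside diameter, 60 mm tall, mouth (teeth) down, closed cap with a dark arbor hole. Point on its axis, half-way up; z up out of the cap. Loose, about 150 g. At the start its teeth are 20 mm above the bench, over a 9 mm dowel that reaches 28 mm up inside: lift clear of it before moving sideways.
- saw64_center (a point): The largest of four hole saws: plain steel cup, 64 mm outside diameter, 60 mm tall, mouth (teeth) down, closed cap with a dark arbor hole. Point on its axis, half-way up; z up out of the cap. Loose, about 210 g. At the start its teeth are 20 mm above the bench, over a 9 mm dowel that reaches 28 mm up inside: lift clear of it before moving sideways.
- block25_hole0 (a point): The smallest of four pockets, for the 25 mm saw: round, 37 mm across, 8 mm deep, chamfered, cork-lined, bored in a fixed beech block 88 x 88 mm. Point: centre of its mouth, 28 mm above the bench; y along the row, x across. The blocks stand in any order in a row at 92 mm pitch, tops 10 mm above the tray's lips. A seated saw's centre is 22 mm above this point.
- block38_hole0 (a point): The second smallest of four pockets, for the 38 mm saw: round, 50 mm across, 8 mm deep, chamfered, cork-lined, bored in a fixed beech block 88 x 88 mm. Point: centre of its mouth, 28 mm above the bench; y along the row, x across. The blocks stand in any order in a row at 92 mm pitch, tops 10 mm above the tray's lips. A seated saw's centre is 22 mm above this point.
- block51_hole0 (a point): The second largest of four pockets, for the 51 mm saw: round, 63 mm across, 8 mm deep, chamfered, cork-lined, bored in a fixed beech block 88 x 88 mm. Point: centre of its mouth, 28 mm above the bench; y along the row, x across. The blocks stand in any order in a row at 92 mm pitch, tops 10 mm above the tray's lips. A seated saw's centre is 22 mm above this point.
- block64_hole0 (a point): The largest of four pockets, for the 64 mm saw: round, 76 mm across, 8 mm deep, chamfered, cork-lined, bored in a fixed beech block 88 x 88 mm. Point: centre of its mouth, 28 mm above the bench; y along the row, x across. The blocks stand in any order in a row at 92 mm pitch, tops 10 mm above the tray's lips. A seated saw's centre is 22 mm above this point.
- jar_center (a point): Amber glass jar, steel lid, 62 mm diameter, 85 mm tall, loose, 300 g, on the bench beyond the left end of the drying board (76 x 390 mm, 20 mm high, dowels 92 mm apart). Point on its axis half-way up. Board and storage tray stand one beyond the other, rows roughly left to right, about 190 mm apart; either may be nearer. A wire brush and a pencil lie between.
Not all that is in view belongs to the job. Leave any green or purple look-alike of the part that bears saw25_center alone.

How it is judged:
By the outcome, as a careful person would: the job done as asked, in the order asked, and still so for the second after the job is handed in, with the robot touching nothing.
It also fails if it takes over 93 s, if anything falls off the work surface, if the arm or the gripper's body presses on something with over 40 N, if the wrist force passes 120 N, or if a joint passes its speed limit or range.

## Working session

There is one attempt and no reset: what is moved stays moved. The work goes in short steps, Python scripts to look and compute and a tool call to move; the robot and the scene stay as the last step left them, time stands still between calls to the robot, and variables do not carry over. Pictures are saved under pics/ and viewed, and the job is handed in when it is done.

Besides the shell and the picture viewer there is one more tool, called after "Request:" by a JSON object that holds its "api" and its "payload". carry_out: Moves the arm, as the interface text tells. Its arguments: {"type":"object","properties":{"rows":{"type":"array"},"claw":{"type":"number"}},"required":["rows"]}

```bash
mkdir -p pics; ls; python3 - <<'E'
from workcell import monitor,cams,ctrl
import cv2
print(monitor.get_state()['time'],ctrl.pinch_z)
for n in ['side','top']:
    print(n,cams.camera_info(n))
    cv2.imwrite(f'pics/{n}0.png',cams.capture(n)[:,:,::-1])
E
```

```text
pics
0.0 0.0187
side {'fovy': 48.686975959889935, 'cx': 279.89643877099604, 'cy': 203.93758632044927, 'origin': array([0.38205933, 0.67159652, 0.55751823]), 'orientation': array([[-0.98163221, -0.12724022,  0.14215534],
       [-0.19022708,  0.59592941, -0.78018062],
       [ 0.01455581, -0.79289222, -0.60918803]])}
top {'fovy': 46.80416373069161, 'cx': 283.9762651503287, 'cy': 201.82025210288293, 'origin': array([0.30674044, 0.04962757, 1.15174445]), 'orientation': array([[-0.0106064 , -0.98614297,  0.16555831],
       [-0.99991144,  0.01179056,  0.00617135],
       [-0.00803786, -0.16547819, -0.98618069]])}
```

View pics/side0.png

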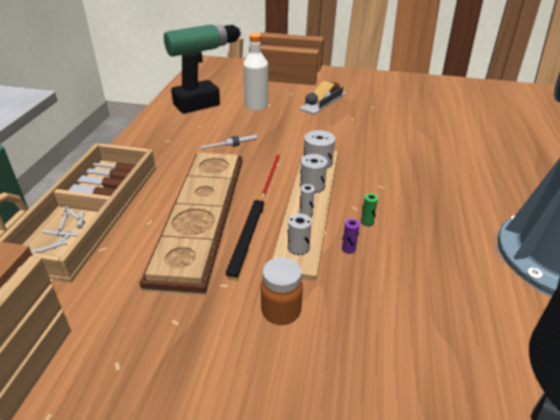

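View pics/top0.png

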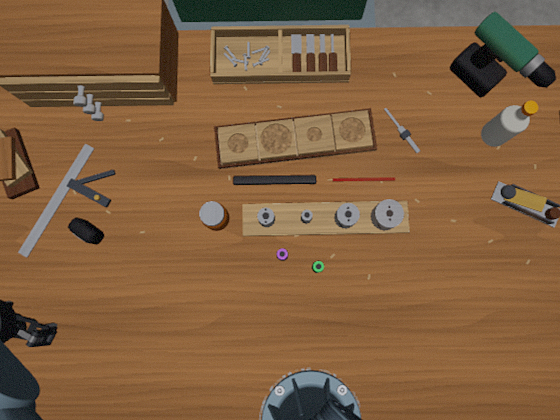

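```bash
python3 - <<'E'
import cv2
im=cv2.imread('pics/top0.png')
cv2.imwrite('pics/c1.png',cv2.resize(im[100:180,205:385],None,fx=4.4,fy=4.4,interpolation=cv2.INTER_CUBIC))
cv2.imwrite('pics/c2.png',cv2.resize(im[190:280,240:420],None,fx=4.4,fy=4.4,interpolation=cv2.INTER_CUBIC))
E
```

```text
(no output)
```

View pics/c1.png

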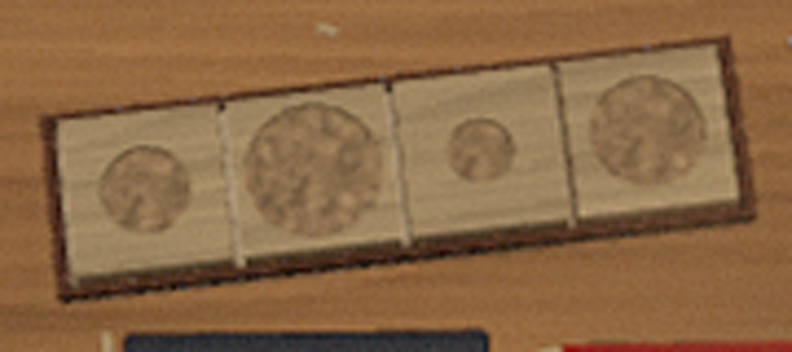

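View pics/c2.png

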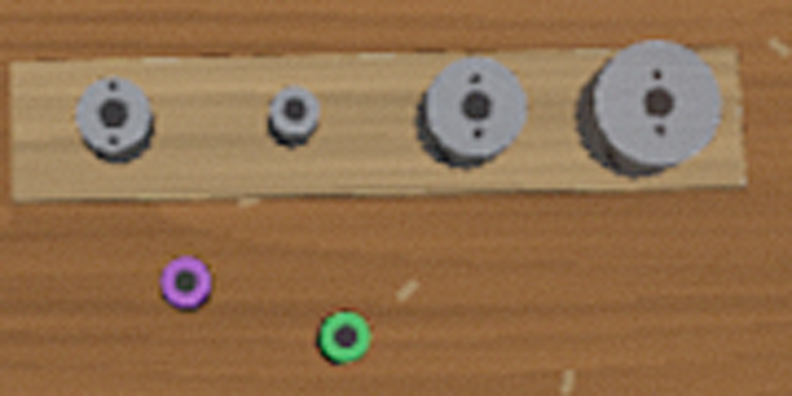

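The steel saws run left to right as 38 (crop 2: 114,113), 25 (295,108), 51 (478,105), 64 (658,101). The purple (186,281) and green (345,336) pieces are look-alikes, to be left alone. The pockets in crop 1 are 38 (145,188), 64 (314,170), 25 (482,150), 51 (647,131), told apart by size.

```bash
cat > h.py <<'E'
import numpy as np
from workcell import monitor,cams,ctrl
def ray(n,u,v,z,info=None):
    i=info or cams.camera_info(n); f=210/np.tan(np.radians(i['fovy']/2))
    x,y=(u-i['cx'])/f,(v-i['cy'])/f
    if n=='wrist':
        r=np.hypot(x,y); d=np.array([x/r*np.sin(r),y/r*np.sin(r),np.cos(r)]) if r>1e-9 else np.array([0,0,1.])
    else: d=np.array([x,y,1.])
    d=i['orientation']@d; o=i['origin']; return o+d*(z-o[2])/d[2]
def proj(n,P,info=None):
    i=info or cams.camera_info(n); f=210/np.tan(np.radians(i['fovy']/2))
    c=i['orientation'].T@(np.asarray(P)-i['origin'])
    if n=='wrist':
        rho=np.hypot(c[0],c[1]); t=np.arctan2(rho,c[2]); return np.array([i['cx'],i['cy']])+f*t*c[:2]/rho
    return np.array([i['cx'],i['cy']])+f*c[:2]/c[2]
E
python3 - <<'E'
from h import *
S={'38':(114,113),'25':(295,108),'51':(478,105),'64':(658,101)}
B={'38':(145,188),'64':(314,170),'25':(482,150),'51':(647,131)}
c=lambda U,o:(U+.5)/4.4-.5+o
r={}
for k,(U,V) in S.items(): r['s'+k]=ray('top',c(U,240),c(V,190),.08)
for k,(U,V) in B.items(): r['b'+k]=ray('top',c(U,205),c(V,100),.028)
r['jar']=ray('top',213,212,.085)
for k,p in r.items(): print(k,p.round(4),np.hypot(*p[:2]).round(3),'side',proj('side',p).round(1))
for a,b in [('s38','s25'),('s25','s51'),('s51','s64'),('b38','b64'),('b64','b25'),('b25','b51')]:
    d=r[b]-r[a];print(a,b,np.hypot(*d[:2]).round(4),np.degrees(np.arctan2(d[0],-d[1])).round(1))
s=monitor.get_state();print(s['tcp_rot'].round(3),s['width'],cams.camera_info('wrist'))
E
```

```text
s38 [0.4567 0.0978 0.08  ] 0.467 side [297.8 220.8]
s25 [0.4582 0.0061 0.08  ] 0.458 side [305.3 188.3]
s51 [ 0.4586 -0.0866  0.08  ] 0.467 side [312.2 160.8]
s64 [ 0.4596 -0.1777  0.08  ] 0.493 side [317.7 137.8]
b38 [0.6414 0.1665 0.028 ] 0.663 side [177.5 256.8]
b64 [0.6504 0.0742 0.028 ] 0.655 side [191.5 220.6]
b25 [ 0.6605 -0.0177  0.028 ] 0.661 side [202.6 190.4]
b51 [ 0.6701 -0.108   0.028 ] 0.679 side [212.  165.1]
jar [0.4648 0.2144 0.085 ] 0.512 side [279.1 268.8]
s38 s25 0.0918 0.9
s25 s51 0.0927 0.3
s51 s64 0.0911 0.6
b38 b64 0.0927 5.6
b64 b25 0.0924 6.3
b25 b51 0.0909 6.1
[[-0.901  0.433 -0.001]
 [ 0.433  0.901 -0.001]
 [ 0.    -0.001 -1.   ]] 0.9993947754765284 {'fovy': 65.70646984690485, 'cx': 281.48749309605086, 'cy': 208.44994028761008, 'origin': array([0.1732842 , 0.55511244, 0.37298968]), 'orientation': array([[ 0.43316485,  0.85182529,  0.29455369],
       [ 0.90131372, -0.40889668, -0.14295831],
       [-0.00133348,  0.3274098 , -0.9448815 ]])}
```

```bash
python3 - <<'E'
import cv2
im=cv2.imread('pics/side0.png')
cv2.imwrite('pics/c3.png',cv2.resize(im[120:290,140:400],None,fx=3,fy=3,interpolation=cv2.INTER_CUBIC))
E
```

```text
(no output)
```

View pics/c3.png

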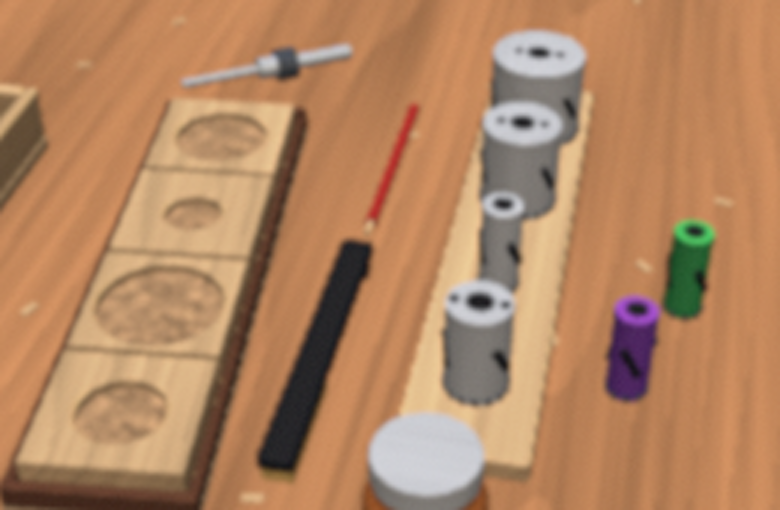

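Both cameras agree with the 92 mm pitch. The side view reads about 2 px off, so the true x is perhaps 1–2 mm lower, and that bias is common to saws and pockets. I'm going over the 25 mm saw with the jaws along world x.

Request:
{"api": "carry_out", "payload": {"rows": [{"offset": [-27, -25, 3], "delta_rot": [0, 0, 5]}, {"offset": [-55, -50, 7], "delta_rot": [0, 0, 10]}, {"offset": [-82, -74, 10], "delta_rot": [0, 0, 15]}, {"offset": [-109, -99, 13], "delta_rot": [0, 0, 20]}, {"offset": [-136, -124, 17], "delta_rot": [0, 0, 25]}, {"offset": [-164, -148, 20], "delta_rot": [0, 0, 30]}, {"offset": [-191, -173, 23], "delta_rot": [0, 0, 35]}, {"offset": [-218, -198, 27], "delta_rot": [0, 0, 40]}, {"offset": [-245, -223, 30], "delta_rot": [0, 0, 45]}, {"offset": [-273, -247, 33], "delta_rot": [0, 0, 50]}, {"offset": [-300, -272, 37], "delta_rot": [0, 0, 55]}, {"offset": [-327, -297, 40], "delta_rot": [0, 0, 60]}], "claw": 100}}

```text
time: 1.1
tcp_pos: [0.4148, 0.1068, 0.1905]
tcp_rot: [[-0.071, 0.997, -0.001], [0.997, 0.071, -0.001], [-0.001, -0.001, -1.0]]
wrist_force: [1.1, 0.8, 0.4]
width: 1.001
```

Request:
{"api": "carry_out", "payload": {"rows": [{"offset": [-35, 12, 13], "delta_rot": [0, 0, 1.4]}, {"offset": [-70, 24, 26], "delta_rot": [0, 0, 2.8]}, {"offset": [-95, 32, 37], "delta_rot": [0, 0, 3.8]}, {"offset": [-103.7, 34.7, 40], "delta_rot": [0, 0, 4.1]}, {"offset": [-103.7, 34.7, 40], "delta_rot": [0, 0, 4.1]}, {"offset": [-103.7, 34.7, 40], "delta_rot": [0, 0, 4.1]}]}}

```text
time: 1.6
tcp_pos: [0.4563, 0.0062, 0.1503]
tcp_rot: [[0.001, 1.0, -0.002], [1.0, -0.001, -0.0], [-0.0, -0.002, -1.0]]
wrist_force: [0.5, 0.2, -0.5]
width: 1.0
```

```bash
python3 - <<'E'
from h import *
import cv2,pickle
s=monitor.get_state();i=cams.camera_info('wrist');im=cams.capture('wrist')
pickle.dump(i,open('w1.pkl','wb'));cv2.imwrite('pics/w1.png',im[:,:,::-1])
print(s['tcp_pos'],s['tcp_rot'].round(4),s['joint_positions'].round(2),s['time'])
for k,p in dict(s25=(.4582,.0061,.08),s38=(.4567,.0978,.08),s51=(.4586,-.0866,.08)).items(): print(k,proj('wrist',p,i).round(1))
E
```

```text
[0.45626975 0.00618651 0.15032343] [[ 8.0e-04  1.0e+00 -2.4e-03]
 [ 1.0e+00 -8.0e-04 -4.0e-04]
 [-4.0e-04 -2.4e-03 -1.0e+00]] [-0.25  0.01  1.97 -0.    1.17 -0.25] 1.6
s25 [283.4 223.6]
s38 [281.1  89.8]
s51 [283.7 326.2]
```

View pics/w1.png

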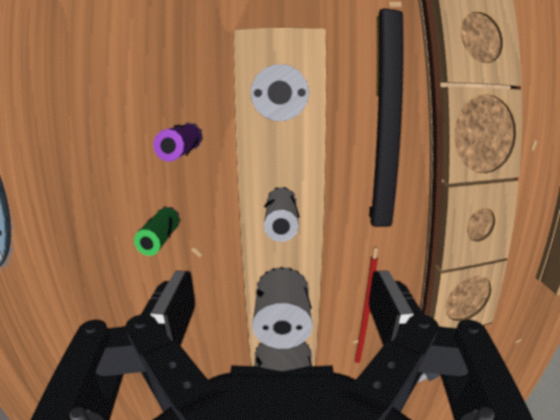

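The wrist view shows the 25 saw at (281,226), predicted (283,224), which is within 2 mm. The 38 saw at (279,92) and 51 saw at (282,326) also agree. I'll descend and close.

Request:
{"api": "carry_out", "payload": {"rows": [{"offset": [0, 0.5, 20]}, {"offset": [-0.5, 0.5, 50]}, {"offset": [-0.5, 0.5, 80]}, {"offset": [-0.5, 0.5, 98]}, {"offset": [-0.5, 0.5, 107]}, {"offset": [-0.5, 0.5, 107]}]}}

```text
validation failed for argument at $.ro...
```

Each row needs delta_rot too.

Request:
{"api": "carry_out", "payload": {"rows": [{"offset": [0, 0.5, 20], "delta_rot": [0, 0, 0]}, {"offset": [-0.5, 0.5, 50], "delta_rot": [0, 0, 0]}, {"offset": [-0.5, 0.5, 80], "delta_rot": [0, 0, 0]}, {"offset": [-0.5, 0.5, 98], "delta_rot": [0, 0, 0]}, {"offset": [-0.5, 0.5, 107], "delta_rot": [0, 0, 0]}, {"offset": [-0.5, 0.5, 107], "delta_rot": [0, 0, 0]}]}}

```text
time: 2.15
tcp_pos: [0.4551, 0.0079, 0.0424]
tcp_rot: [[-0.003, 1.0, -0.005], [1.0, 0.003, 0.0], [0.0, -0.005, -1.0]]
wrist_force: [-0.9, 0.1, -0.6]
width: 1.001
```

Request:
{"api": "carry_out", "payload": {"rows": [{"offset": [0, 0, 0], "delta_rot": [0, 0, 0]}, {"offset": [0, 0, 0], "delta_rot": [0, 0, 0]}, {"offset": [0, 0, 0], "delta_rot": [0, 0, 0]}, {"offset": [0, 0, 0], "delta_rot": [0, 0, 0]}, {"offset": [0, 0, 0], "delta_rot": [0, 0, 0]}, {"offset": [0, 0, 0], "delta_rot": [0, 0, 0]}, {"offset": [0, 0, 0], "delta_rot": [0, 0, 0]}, {"offset": [0, 0, 0], "delta_rot": [0, 0, 0]}], "claw": 0}}

```text
time: 2.82
tcp_pos: [0.4557, 0.0077, 0.0434]
tcp_rot: [[-0.002, 1.0, -0.004], [1.0, 0.002, 0.0], [0.0, -0.004, -1.0]]
wrist_force: [-1.5, 0.4, 6.2]
width: 0.269
```

Request:
{"api": "carry_out", "payload": {"rows": [{"offset": [0, 0, -4], "delta_rot": [0, 0, 0]}, {"offset": [0, 0, -12], "delta_rot": [0, 0, 0]}, {"offset": [0, 0, -25], "delta_rot": [0, 0, 0]}, {"offset": [0, 0, -40], "delta_rot": [0, 0, 0]}, {"offset": [0, 0, -55], "delta_rot": [0, 0, 0]}, {"offset": [0, 0, -70], "delta_rot": [0, 0, 0]}, {"offset": [0, 0, -77], "delta_rot": [0, 0, 0]}, {"offset": [0, 0, -80], "delta_rot": [0, 0, 0]}, {"offset": [0, 0, -80], "delta_rot": [0, 0, 0]}]}}

```text
time: 3.57
tcp_pos: [0.4565, 0.0075, 0.1241]
tcp_rot: [[-0.002, 1.0, -0.002], [1.0, 0.002, -0.0], [-0.0, -0.002, -1.0]]
wrist_force: [0.3, 0.3, -0.3]
width: 0.274
```

```bash
python3 - <<'E'
from h import *
import cv2,pickle
s=monitor.get_state();i=cams.camera_info('wrist');im=cams.capture('wrist')
pickle.dump(i,open('w2.pkl','wb'));cv2.imwrite('pics/w2.png',im[:,:,::-1])
print(s['tcp_pos'],s['tcp_rot'].round(4),s['width'],s['wrist_force'],s['time'])
t=s['tcp_pos'];print(proj('wrist',[t[0],t[1],.16],i),proj('wrist',[.6605,-.0177,.028],i))
E
```

```text
[0.4564773  0.00752164 0.12414579] [[-2.4e-03  1.0e+00 -1.9e-03]
 [ 1.0e+00  2.4e-03 -2.0e-04]
 [-2.0e-04 -1.9e-03 -1.0e+00]] 0.27387808076784 [ 0.31338567  0.33511769 -0.26917609] 3.5667
[279.33864199 318.82102845] [496.05342671 236.44128254]
```

View pics/w2.png

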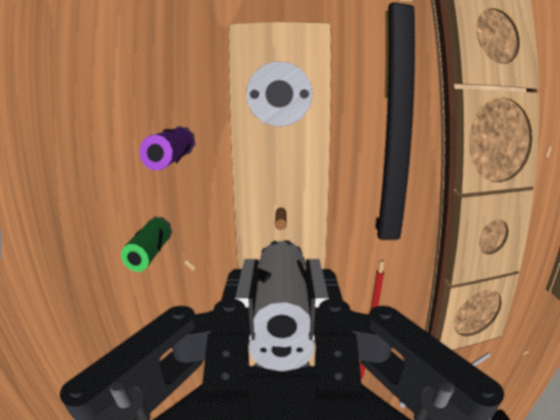

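The saw is held upright (cap at 281,324) and clear of its dowel. I'm moving over the 25 pocket, which appears at (493,236).

Request:
{"api": "carry_out", "payload": {"rows": [{"offset": [-0.5, 5, 0], "delta_rot": [0, 0, 0]}, {"offset": [-2, 20, 0], "delta_rot": [0, 0, 0]}, {"offset": [-5, 45, 0], "delta_rot": [0, 0, 0]}, {"offset": [-9, 75, 0], "delta_rot": [0, 0, 0]}, {"offset": [-12, 105, 0], "delta_rot": [0, 0, 0]}, {"offset": [-15, 135, 0], "delta_rot": [0, 0, 0]}, {"offset": [-19, 163, 0], "delta_rot": [0, 0, 0]}, {"offset": [-21, 183, 0], "delta_rot": [0, 0, 0]}, {"offset": [-23, 195, 0], "delta_rot": [0, 0, 0]}, {"offset": [-24, 201, 0], "delta_rot": [0, 0, 0]}, {"offset": [-24, 201, 0], "delta_rot": [0, 0, 0]}, {"offset": [-24, 201, 0], "delta_rot": [0, 0, 0]}]}}

```text
time: 4.62
tcp_pos: [0.6561, -0.0157, 0.1214]
tcp_rot: [[-0.002, 1.0, -0.006], [1.0, 0.002, 0.001], [0.001, -0.006, -1.0]]
wrist_force: [-0.5, -0.2, -1.2]
width: 0.27
```

```bash
cat > look.py <<'E'
from h import *
import cv2,pickle,sys
n=sys.argv[1]
s=monitor.get_state();i=cams.camera_info('wrist');im=cams.capture('wrist')
pickle.dump(i,open(n+'.pkl','wb'));cv2.imwrite(f'pics/{n}.png',im[:,:,::-1])
print(s['tcp_pos'].round(4),s['tcp_rot'].round(4).tolist(),s['width'],s['wrist_force'].round(1),s['time'])
B=dict(b38=(.6414,.1665,.028),b64=(.6504,.0742,.028),b25=(.6605,-.0177,.028),b51=(.6701,-.108,.028),s38=(.4567,.0978,.08),s51=(.4586,-.0866,.08),s64=(.4596,-.1777,.08))
for k in B: print(k,proj('wrist',B[k],i).round(1))
E
python3 look.py w3
```

```text
[ 0.6561 -0.0157  0.1214] [[-0.0024, 1.0, -0.0056], [1.0, 0.0024, 0.0006], [0.0006, -0.0056, -1.0]] 0.2698237916542614 [-0.5 -0.2 -1.2] 4.6167
b38 [261.2 -26.8]
b64 [273.4  93.3]
b25 [286.8 214.9]
b51 [296.6 309.6]
s38 [ 7.1 87.6]
s51 [ 53.8 307.6]
s64 [ 86.  379.2]
```

View pics/w3.png

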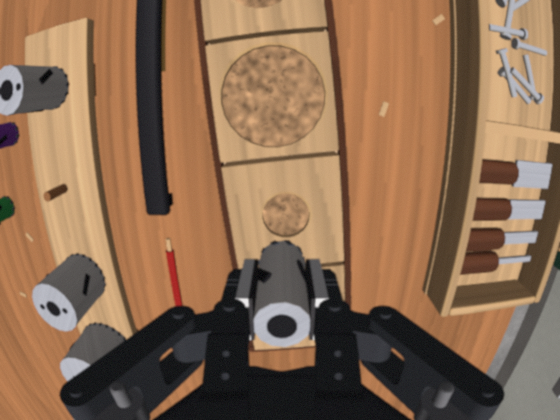

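The 25 pocket is at (286,215), predicted (287,215). I need another 3.5 mm in x, then straight down.

Request:
{"api": "carry_out", "payload": {"rows": [{"offset": [0, 3.5, 0], "delta_rot": [0.3, 0, 0]}, {"offset": [0, 3.5, 10], "delta_rot": [0.3, 0, 0]}, {"offset": [0, 3.5, 25], "delta_rot": [0.3, 0, 0]}, {"offset": [0, 3.5, 40], "delta_rot": [0.3, 0, 0]}, {"offset": [0, 3.5, 52], "delta_rot": [0.3, 0, 0]}, {"offset": [0, 3.5, 60], "delta_rot": [0.3, 0, 0]}, {"offset": [0, 3.5, 65], "delta_rot": [0.3, 0, 0]}, {"offset": [0, 3.5, 65], "delta_rot": [0.3, 0, 0]}, {"offset": [0, 3.5, 65], "delta_rot": [0.3, 0, 0]}]}}

```text
time: 5.42
tcp_pos: [0.6592, -0.0156, 0.0568]
tcp_rot: [[-0.002, 1.0, -0.01], [1.0, 0.002, 0.001], [0.001, -0.01, -1.0]]
wrist_force: [-0.0, -1.5, 0.6]
width: 0.273
```

```bash
python3 look.py w4; python3 - <<'E'
from h import *
import cv2
cv2.imwrite('pics/s4.png',cv2.resize(cams.capture('side')[:,:,::-1][120:290,140:400],None,fx=3,fy=3,interpolation=cv2.INTER_CUBIC))
E
```

```text
[ 0.6592 -0.0156  0.0568] [[-0.0025, 0.9999, -0.0105], [1.0, 0.0025, 0.0005], [0.0005, -0.0105, -0.9999]] 0.2734710345367206 [-0.  -1.5  0.6] 5.4167
b38 [248.3 -66.7]
b64 [264.  91.]
b25 [282.9 253. ]
b51 [295.5 361.1]
s38 [-62.3  95. ]
s51 [ 10.6 352.4]
s64 [ 56.6 424.7]
```

View pics/w4.png

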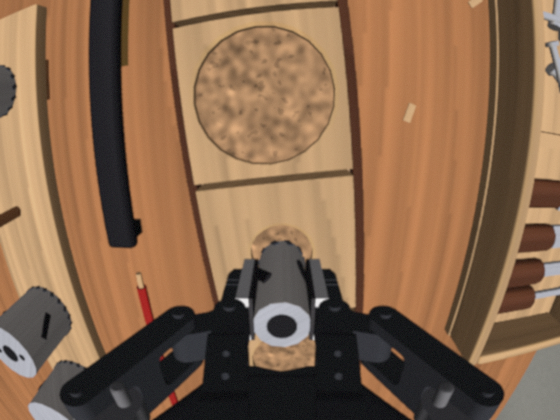

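View pics/s4.png

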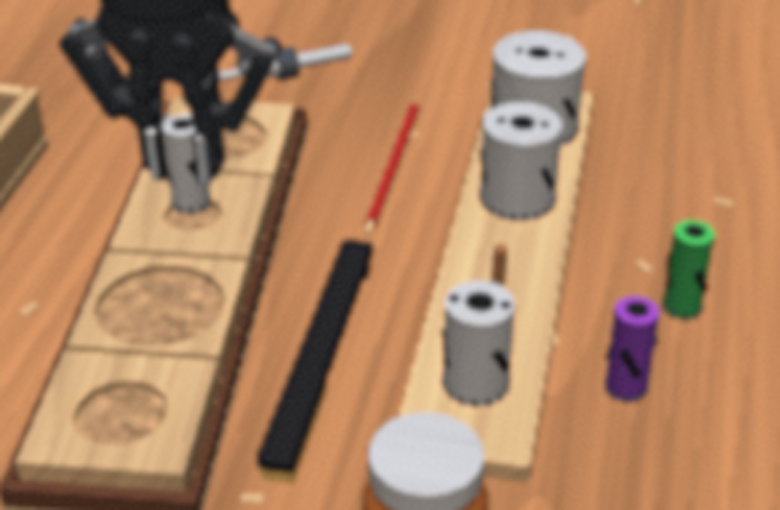

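The saw is centred over the pocket in both views, but my tilt correction had the wrong sign. I'll undo it while setting down the last 13 mm.

Request:
{"api": "carry_out", "payload": {"rows": [{"offset": [0, 0, 2], "delta_rot": [-0.6, 0, 0]}, {"offset": [0, 0, 5], "delta_rot": [-0.6, 0, 0]}, {"offset": [0, 0, 8], "delta_rot": [-0.6, 0, 0]}, {"offset": [0, 0, 10], "delta_rot": [-0.6, 0, 0]}, {"offset": [0, 0, 11.5], "delta_rot": [-0.6, 0, 0]}, {"offset": [0, 0, 12.5], "delta_rot": [-0.6, 0, 0]}, {"offset": [0, 0, 13], "delta_rot": [-0.6, 0, 0]}, {"offset": [0, 0, 13], "delta_rot": [-0.6, 0, 0]}, {"offset": [0, 0, 13], "delta_rot": [-0.6, 0, 0]}]}}

```text
time: 6.27
tcp_pos: [0.6597, -0.0157, 0.0447]
tcp_rot: [[-0.002, 1.0, 0.002], [1.0, 0.002, 0.0], [0.0, 0.002, -1.0]]
wrist_force: [-1.0, 0.7, -0.5]
width: 0.273
```

Request:
{"api": "carry_out", "payload": {"rows": [{"offset": [0, 0, 0.5], "delta_rot": [0, 0, 0]}, {"offset": [0, 0, 1], "delta_rot": [0, 0, 0]}, {"offset": [0, 0, 1.5], "delta_rot": [0, 0, 0]}, {"offset": [0, 0, 1.5], "delta_rot": [0, 0, 0]}]}}

```text
time: 6.6
tcp_pos: [0.6598, -0.0157, 0.0435]
tcp_rot: [[-0.003, 1.0, 0.002], [1.0, 0.003, 0.0], [0.0, 0.002, -1.0]]
wrist_force: [-0.6, -0.1, 1.6]
width: 0.27
```

Request:
{"api": "carry_out", "payload": {"rows": [{"offset": [0, 0, 0.5], "delta_rot": [0, 0, 0]}, {"offset": [0, 0, 1], "delta_rot": [0, 0, 0]}, {"offset": [0, 0, 1], "delta_rot": [0, 0, 0]}]}}

```text
time: 6.85
tcp_pos: [0.6599, -0.0157, 0.0434]
tcp_rot: [[-0.003, 1.0, 0.002], [1.0, 0.003, 0.0], [0.0, 0.002, -1.0]]
wrist_force: [-3.3, 0.7, 6.9]
width: 0.272
```

Contact: 6.9 N, and no further descent. Releasing and lifting.

Request:
{"api": "carry_out", "payload": {"rows": [{"offset": [0, 0, 0], "delta_rot": [0, 0, 0]}, {"offset": [0, 0, 0], "delta_rot": [0, 0, 0]}, {"offset": [0, 0, 0], "delta_rot": [0, 0, 0]}, {"offset": [0, 0, 0], "delta_rot": [0, 0, 0]}, {"offset": [0, 0, 0], "delta_rot": [0, 0, 0]}, {"offset": [0, 0, -5], "delta_rot": [0, 0, 0]}, {"offset": [0, 0, -20], "delta_rot": [0, 0, 0]}, {"offset": [0, 0, -40], "delta_rot": [0, 0, 0]}, {"offset": [0, 0, -65], "delta_rot": [0, 0, 0]}, {"offset": [0, 0, -90], "delta_rot": [0, 0, 0]}, {"offset": [0, 0, -100], "delta_rot": [0, 0, 0]}, {"offset": [0, 0, -103], "delta_rot": [0, 0, 0]}], "claw": 100}}

```text
time: 7.85
tcp_pos: [0.6618, -0.0161, 0.1507]
tcp_rot: [[-0.003, 1.0, 0.008], [1.0, 0.003, -0.001], [-0.001, 0.008, -1.0]]
wrist_force: [1.4, -0.3, -0.2]
width: 0.998
```

```bash
python3 look.py w5
```

```text
[ 0.6618 -0.0161  0.1507] [[-0.0027, 1.0, 0.008], [1.0, 0.0027, -0.0013], [-0.0013, 0.008, -1.0]] 0.9984715034961668 [ 1.4 -0.3 -0.2] 7.85
b38 [254.5 -14.7]
b64 [265.3  93.3]
b25 [277.9 202.4]
b51 [288. 291.]
s38 [23.9 87.1]
s51 [ 63.1 290.6]
s64 [ 91.2 360.6]
```

View pics/w5.png

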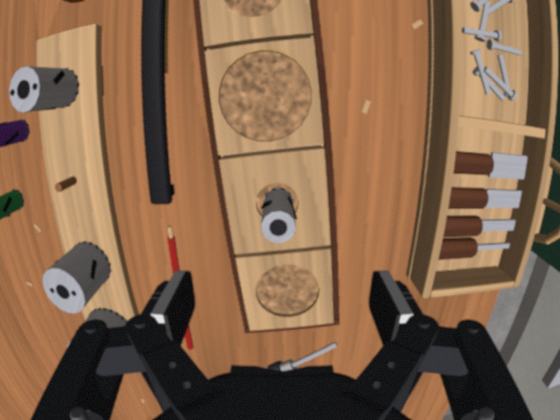

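The 25 saw stands in its pocket (cap 278,227). Next, the 38 saw.

Request:
{"api": "carry_out", "payload": {"rows": [{"offset": [8, -14, 0], "delta_rot": [0.4, 0, 0]}, {"offset": [24, -42, 0], "delta_rot": [0.4, 0, 0]}, {"offset": [42, -76, 0], "delta_rot": [0.4, 0, 0]}, {"offset": [60, -110, 0], "delta_rot": [0.4, 0, 0]}, {"offset": [79, -144, 0], "delta_rot": [0.4, 0, 0]}, {"offset": [96, -175, 0], "delta_rot": [0.4, 0, 0]}, {"offset": [107, -195, 0], "delta_rot": [0.4, 0, 0]}, {"offset": [113, -206, 0], "delta_rot": [0.4, 0, 0]}, {"offset": [113, -206, 0], "delta_rot": [0.4, 0, 0]}, {"offset": [113, -206, 0], "delta_rot": [0.4, 0, 0]}]}}

```text
time: 8.73
tcp_pos: [0.4549, 0.0964, 0.1476]
tcp_rot: [[-0.003, 1.0, -0.001], [1.0, 0.003, -0.001], [-0.001, -0.001, -1.0]]
wrist_force: [1.1, -0.2, 0.2]
width: 1.001
```

```bash
python3 look.py w6
```

```text
[0.4549 0.0964 0.1476] [[-0.0033, 1.0, -0.001], [1.0, 0.0033, -0.0011], [-0.0011, -0.001, -1.0]] 1.0008009577288342 [ 1.1 -0.2  0.2] 8.7333
b38 [484.4 130.8]
b64 [477.5 224.5]
b25 [465.  300.7]
b51 [450.8 357.4]
s38 [283. 223.]
s51 [283.9 394.3]
s64 [284.1 438.4]
```

View pics/w6.png

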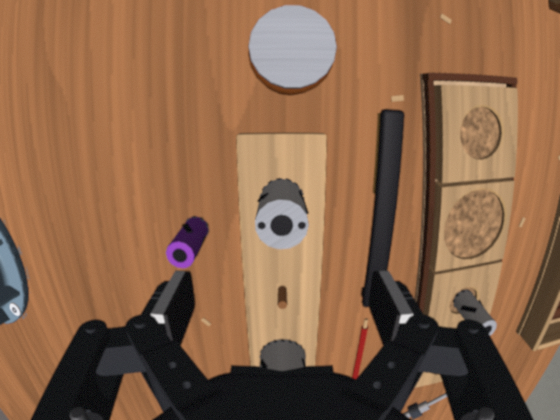

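The 38 saw is at (282,224), predicted (283,223). Descending.

Request:
{"api": "carry_out", "payload": {"rows": [{"offset": [0, 1, 20], "delta_rot": [0, 0, 0]}, {"offset": [0, 1, 50], "delta_rot": [0, 0, 0]}, {"offset": [0, 1, 80], "delta_rot": [0, 0, 0]}, {"offset": [0, 1, 96], "delta_rot": [0, 0, 0]}, {"offset": [0, 1, 104.5], "delta_rot": [0, 0, 0]}, {"offset": [0, 1, 104.5], "delta_rot": [0, 0, 0]}]}}

```text
time: 9.28
tcp_pos: [0.4562, 0.0952, 0.0413]
tcp_rot: [[-0.001, 1.0, -0.004], [1.0, 0.001, -0.001], [-0.001, -0.004, -1.0]]
wrist_force: [-0.8, 0.2, 0.4]
width: 0.999
```

Request:
{"api": "carry_out", "payload": {"rows": [{"offset": [0, 0, 0], "delta_rot": [0, 0, 0]}, {"offset": [0, 0, 0], "delta_rot": [0, 0, 0]}, {"offset": [0, 0, 0], "delta_rot": [0, 0, 0]}, {"offset": [0, 0, 0], "delta_rot": [0, 0, 0]}, {"offset": [0, 0, 0], "delta_rot": [0, 0, 0]}, {"offset": [0, 0, 0], "delta_rot": [0, 0, 0]}, {"offset": [0, 0, 0], "delta_rot": [0, 0, 0]}, {"offset": [0, 0, 0], "delta_rot": [0, 0, 0]}], "claw": 0}}

```text
time: 9.95
tcp_pos: [0.4569, 0.0952, 0.0424]
tcp_rot: [[-0.002, 1.0, -0.002], [1.0, 0.002, -0.001], [-0.001, -0.002, -1.0]]
wrist_force: [-1.8, -0.7, 5.6]
width: 0.421
```

Request:
{"api": "carry_out", "payload": {"rows": [{"offset": [0, 0, -4], "delta_rot": [0, 0, 0]}, {"offset": [0, 0, -12], "delta_rot": [0, 0, 0]}, {"offset": [0, 0, -25], "delta_rot": [0, 0, 0]}, {"offset": [0, 0, -40], "delta_rot": [0, 0, 0]}, {"offset": [0, 0, -55], "delta_rot": [0, 0, 0]}, {"offset": [0, 0, -70], "delta_rot": [0, 0, 0]}, {"offset": [0, 0, -77], "delta_rot": [0, 0, 0]}, {"offset": [0, 0, -80], "delta_rot": [0, 0, 0]}, {"offset": [0, 0, -80], "delta_rot": [0, 0, 0]}]}}

```text
time: 10.7
tcp_pos: [0.4576, 0.0953, 0.1232]
tcp_rot: [[-0.002, 1.0, -0.001], [1.0, 0.002, -0.001], [-0.001, -0.001, -1.0]]
wrist_force: [-0.1, -0.2, -0.9]
width: 0.421
```

```bash
python3 look.py w7
```

```text
[0.4576 0.0953 0.1232] [[-0.0018, 1.0, -0.0006], [1.0, 0.0018, -0.0014], [-0.0014, -0.0006, -1.0]] 0.4210088272207136 [-0.1 -0.2 -0.9] 10.7
b38 [497.3 132.4]
b64 [488.5 232.9]
b25 [473.3 312.4]
b51 [456.9 370. ]
s38 [278.9 235.9]
s51 [281.5 412.9]
s64 [282.2 454.9]
```

View pics/w7.png

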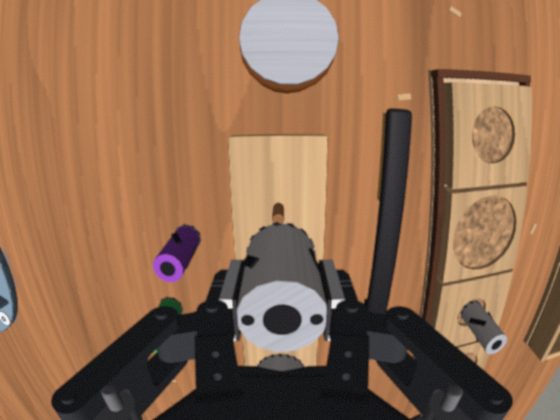

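The 38 saw is held upright and the jar is undisturbed. I'm moving over the 38 pocket, seen at (493,134).

Request:
{"api": "carry_out", "payload": {"rows": [{"offset": [2, 5, 0], "delta_rot": [0, 0, 0]}, {"offset": [7, 20, 0], "delta_rot": [0, 0, 0]}, {"offset": [17, 45, 0], "delta_rot": [0, 0, 0]}, {"offset": [28, 75, 0], "delta_rot": [0, 0, 0]}, {"offset": [40, 105, 0], "delta_rot": [0, 0, 0]}, {"offset": [51, 135, 0], "delta_rot": [0, 0, 0]}, {"offset": [60, 158, 0], "delta_rot": [0, 0, 0]}, {"offset": [66, 174, 0], "delta_rot": [0, 0, 0]}, {"offset": [69, 182, 0], "delta_rot": [0, 0, 0]}, {"offset": [69, 183, 0], "delta_rot": [0, 0, 0]}, {"offset": [69, 183, 0], "delta_rot": [0, 0, 0]}]}}

```text
time: 11.67
tcp_pos: [0.639, 0.1645, 0.1205]
tcp_rot: [[-0.002, 1.0, -0.005], [1.0, 0.002, -0.002], [-0.002, -0.005, -1.0]]
wrist_force: [-0.2, -0.2, -1.6]
width: 0.422
```

```bash
python3 look.py w8
```

```text
[0.639  0.1645 0.1205] [[-0.0019, 1.0, -0.0045], [1.0, 0.0019, -0.0017], [-0.0017, -0.0045, -1.0]] 0.4221225341780402 [-0.2 -0.2 -1.6] 11.6667
b38 [284.1 210.2]
b64 [293.7 308.1]
b25 [301.3 375.7]
b51 [306.1 421. ]
s38 [ 64.5 306.6]
s51 [124.6 430.5]
s64 [146.6 464.4]
```

View pics/w8.png

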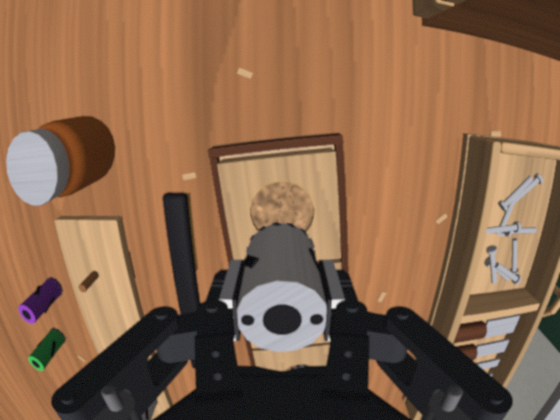

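The 38 pocket is at about (282,211), predicted (284,210). Need about 1 mm more x, then down.

Request:
{"api": "carry_out", "payload": {"rows": [{"offset": [0, 1, 2], "delta_rot": [-0.4, 0, 0]}, {"offset": [0, 1, 12], "delta_rot": [-0.4, 0, 0]}, {"offset": [0, 1, 27], "delta_rot": [-0.4, 0, 0]}, {"offset": [0, 1, 42], "delta_rot": [-0.4, 0, 0]}, {"offset": [0, 1, 54], "delta_rot": [-0.4, 0, 0]}, {"offset": [0, 1, 62], "delta_rot": [-0.4, 0, 0]}, {"offset": [0, 1, 66], "delta_rot": [-0.4, 0, 0]}, {"offset": [0, 1, 69], "delta_rot": [-0.4, 0, 0]}, {"offset": [0, 1, 71], "delta_rot": [-0.4, 0, 0]}, {"offset": [0, 1, 72], "delta_rot": [-0.4, 0, 0]}, {"offset": [0, 1, 72], "delta_rot": [-0.4, 0, 0]}]}}

```text
time: 12.63
tcp_pos: [0.6397, 0.1643, 0.0493]
tcp_rot: [[-0.002, 1.0, 0.003], [1.0, 0.002, -0.002], [-0.002, 0.003, -1.0]]
wrist_force: [-0.4, -0.4, -2.0]
width: 0.423
```

```bash
python3 look.py w9
```

```text
[0.6397 0.1643 0.0493] [[-0.0017, 1.0, 0.0034], [1.0, 0.0017, -0.0016], [-0.0016, 0.0034, -1.0]] 0.4233419044146614 [-0.4 -0.4 -2. ] 12.6333
b38 [282.9 252.2]
b64 [295.1 366. ]
b25 [303.5 431.2]
b51 [308.3 470.1]
s38 [ 16.6 361.9]
s51 [104.6 480.9]
s64 [132.9 508.8]
```

View pics/w9.png

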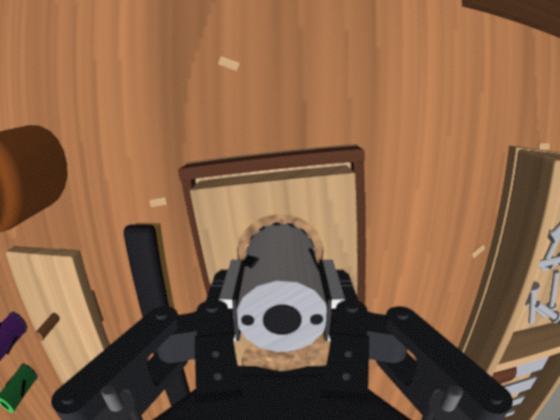

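Centred in the pocket mouth. Lowering the last millimetres.

Request:
{"api": "carry_out", "payload": {"rows": [{"offset": [0, 0, 1.5], "delta_rot": [0, 0, 0]}, {"offset": [0, 0, 3], "delta_rot": [0, 0, 0]}, {"offset": [0, 0, 4.5], "delta_rot": [0, 0, 0]}, {"offset": [0, 0, 5.5], "delta_rot": [0, 0, 0]}, {"offset": [0, 0, 6], "delta_rot": [0, 0, 0]}, {"offset": [0, 0, 6.5], "delta_rot": [0, 0, 0]}, {"offset": [0, 0, 7], "delta_rot": [0, 0, 0]}, {"offset": [0, 0, 7.5], "delta_rot": [0, 0, 0]}, {"offset": [0, 0, 7.5], "delta_rot": [0, 0, 0]}]}}

```text
time: 13.43
tcp_pos: [0.6398, 0.1644, 0.0424]
tcp_rot: [[-0.002, 1.0, 0.004], [1.0, 0.002, -0.002], [-0.002, 0.004, -1.0]]
wrist_force: [-3.3, 0.0, 3.7]
width: 0.42
```

Contact is at the expected height (0.0424, same as at the grasp), so I'm releasing.

Request:
{"api": "carry_out", "payload": {"rows": [{"offset": [0, 0, 0.5], "delta_rot": [0, 0, 0]}, {"offset": [0, 0, 0.5], "delta_rot": [0, 0, 0]}]}}

```text
time: 13.6
tcp_pos: [0.6398, 0.1644, 0.0424]
tcp_rot: [[-0.002, 1.0, 0.003], [1.0, 0.002, -0.002], [-0.002, 0.003, -1.0]]
wrist_force: [-3.7, -0.2, 6.0]
width: 0.423
```

Request:
{"api": "carry_out", "payload": {"rows": [{"offset": [0, 0, 0], "delta_rot": [0, 0, 0]}, {"offset": [0, 0, 0], "delta_rot": [0, 0, 0]}, {"offset": [0, 0, 0], "delta_rot": [0, 0, 0]}, {"offset": [0, 0, 0], "delta_rot": [0, 0, 0]}, {"offset": [0, 0, 0], "delta_rot": [0, 0, 0]}, {"offset": [0, 0, -5], "delta_rot": [0, 0, 0]}, {"offset": [0, 0, -20], "delta_rot": [0, 0, 0]}, {"offset": [0, 0, -40], "delta_rot": [0, 0, 0]}, {"offset": [0, 0, -65], "delta_rot": [0, 0, 0]}, {"offset": [0, 0, -90], "delta_rot": [0, 0, 0]}, {"offset": [0, 0, -102], "delta_rot": [0, 0, 0]}, {"offset": [0, 0, -105], "delta_rot": [0, 0, 0]}], "claw": 100}}

```text
time: 14.6
tcp_pos: [0.6418, 0.1648, 0.1521]
tcp_rot: [[-0.002, 1.0, 0.01], [1.0, 0.002, -0.001], [-0.001, 0.01, -1.0]]
wrist_force: [0.4, -0.6, -0.2]
width: 0.999
```

```bash
python3 look.py w10
```

```text
[0.6418 0.1648 0.1521] [[-0.0021, 0.9999, 0.0105], [1.0, 0.0021, -0.0012], [-0.0012, 0.0105, -0.9999]] 0.9993821811605853 [ 0.4 -0.6 -0.2] 14.6
b38 [278.7 198.3]
b64 [288.1 289.1]
b25 [296.  355.5]
b51 [301.4 401.9]
s38 [ 77.2 288.9]
s51 [129.2 412.1]
s64 [149.3 447.7]
```

View pics/w10.png

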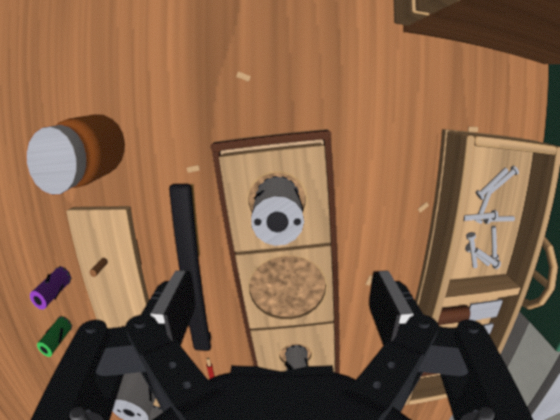

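The 38 saw is seated. Going to the 51 saw.

Request:
{"api": "carry_out", "payload": {"rows": [{"offset": [-15, -11, 0], "delta_rot": [0.6, 0, 0]}, {"offset": [-42, -31, 0], "delta_rot": [0.6, 0, 0]}, {"offset": [-72, -53, 0], "delta_rot": [0.6, 0, 0]}, {"offset": [-102, -75, 0], "delta_rot": [0.6, 0, 0]}, {"offset": [-132, -97, 0], "delta_rot": [0.6, 0, 0]}, {"offset": [-162, -118, 0], "delta_rot": [0.6, 0, 0]}, {"offset": [-192, -140, 0], "delta_rot": [0.6, 0, 0]}, {"offset": [-220, -161, 0], "delta_rot": [0.6, 0, 0]}, {"offset": [-240, -176, 0], "delta_rot": [0.6, 0, 0]}, {"offset": [-251.5, -184, 0], "delta_rot": [0.6, 0, 0]}, {"offset": [-251.5, -184, 0], "delta_rot": [0.6, 0, 0]}, {"offset": [-251.5, -184, 0], "delta_rot": [0.6, 0, 0]}]}}

```text
time: 15.65
tcp_pos: [0.4566, -0.0873, 0.1483]
tcp_rot: [[0.0, 1.0, -0.004], [1.0, -0.0, -0.0], [-0.0, -0.004, -1.0]]
wrist_force: [0.6, -0.7, -0.7]
width: 0.999
```

```bash
python3 look.py w11
```

```text
[ 0.4566 -0.0873  0.1483] [[0.0001, 1.0, -0.0038], [1.0, -0.0001, -0.0003], [-0.0003, -0.0038, -1.0]] 0.9993621786783693 [ 0.6 -0.7 -0.7] 15.65
b38 [479.1 -54.4]
b64 [493.8  34.9]
b25 [498.4 132.4]
b51 [491.8 222.3]
s38 [280.7 -44.3]
s51 [283.6 223.7]
s64 [284.5 325.6]
```

View pics/w11.png

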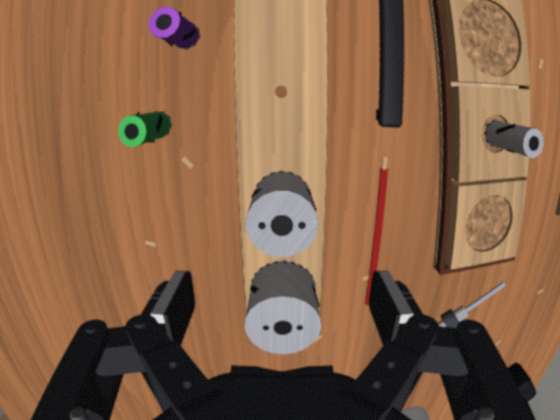

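The 51 saw is at (282,225), predicted (284,224). Descending.

Request:
{"api": "carry_out", "payload": {"rows": [{"offset": [0, 0.5, 20], "delta_rot": [-0.3, 0, 0]}, {"offset": [0, 0.5, 50], "delta_rot": [-0.3, 0, 0]}, {"offset": [0, 0.5, 80], "delta_rot": [-0.3, 0, 0]}, {"offset": [0, 0.5, 97], "delta_rot": [-0.3, 0, 0]}, {"offset": [0, 0.5, 105], "delta_rot": [-0.3, 0, 0]}, {"offset": [0, 0.5, 105], "delta_rot": [-0.3, 0, 0]}]}}

```text
time: 16.2
tcp_pos: [0.456, -0.0852, 0.0414]
tcp_rot: [[-0.002, 1.0, -0.002], [1.0, 0.002, 0.002], [0.002, -0.002, -1.0]]
wrist_force: [-0.3, -0.1, 0.6]
width: 1.001
```

Request:
{"api": "carry_out", "payload": {"rows": [{"offset": [0, 0, 0], "delta_rot": [0, 0, 0]}, {"offset": [0, 0, 0], "delta_rot": [0, 0, 0]}, {"offset": [0, 0, 0], "delta_rot": [0, 0, 0]}, {"offset": [0, 0, 0], "delta_rot": [0, 0, 0]}, {"offset": [0, 0, 0], "delta_rot": [0, 0, 0]}, {"offset": [0, 0, 0], "delta_rot": [0, 0, 0]}, {"offset": [0, 0, 0], "delta_rot": [0, 0, 0]}, {"offset": [0, 0, 0], "delta_rot": [0, 0, 0]}], "claw": 0}}

```text
time: 16.87
tcp_pos: [0.4568, -0.0855, 0.0427]
tcp_rot: [[-0.002, 1.0, -0.0], [1.0, 0.002, 0.001], [0.001, -0.0, -1.0]]
wrist_force: [-2.1, 2.2, 6.6]
width: 0.574
```

Request:
{"api": "carry_out", "payload": {"rows": [{"offset": [0, 0, -4], "delta_rot": [0, 0, 0]}, {"offset": [0, 0, -12], "delta_rot": [0, 0, 0]}, {"offset": [0, 0, -25], "delta_rot": [0, 0, 0]}, {"offset": [0, 0, -40], "delta_rot": [0, 0, 0]}, {"offset": [0, 0, -55], "delta_rot": [0, 0, 0]}, {"offset": [0, 0, -70], "delta_rot": [0, 0, 0]}, {"offset": [0, 0, -77], "delta_rot": [0, 0, 0]}, {"offset": [0, 0, -80], "delta_rot": [0, 0, 0]}, {"offset": [0, 0, -80], "delta_rot": [0, 0, 0]}]}}

```text
time: 17.62
tcp_pos: [0.4573, -0.0858, 0.1235]
tcp_rot: [[-0.002, 1.0, 0.001], [1.0, 0.002, 0.0], [0.0, 0.001, -1.0]]
wrist_force: [-0.1, 0.0, -1.3]
width: 0.576
```

```bash
python3 look.py w12
```

```text
[ 0.4573 -0.0858  0.1235] [[-0.0024, 1.0, 0.0013], [1.0, 0.0024, 0.0003], [0.0003, 0.0013, -1.0]] 0.5764938572061309 [-0.1  0.  -1.3] 17.6167
b38 [491.9 -61.5]
b64 [508.3  33.5]
b25 [512.4 138.2]
b51 [503.2 233.3]
s38 [279.7 -58.6]
s51 [282.2 240.5]
s64 [283.1 347.2]
```

View pics/w12.png

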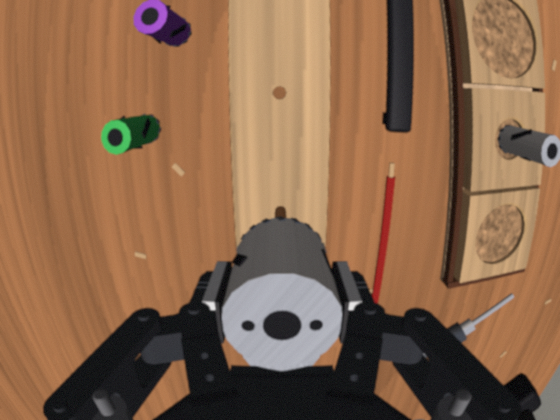

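Request:
{"api": "carry_out", "payload": {"rows": [{"offset": [-0.5, 5, 0], "delta_rot": [0, 0, 0]}, {"offset": [-2, 20, 0], "delta_rot": [0, 0, 0]}, {"offset": [-4, 45, 0], "delta_rot": [0, 0, 0]}, {"offset": [-7, 75, 0], "delta_rot": [0, 0, 0]}, {"offset": [-10, 105, 0], "delta_rot": [0, 0, 0]}, {"offset": [-13, 135, 0], "delta_rot": [0, 0, 0]}, {"offset": [-16, 165, 0], "delta_rot": [0, 0, 0]}, {"offset": [-19, 190, 0], "delta_rot": [0, 0, 0]}, {"offset": [-20, 205, 0], "delta_rot": [0, 0, 0]}, {"offset": [-21, 213, 0], "delta_rot": [0, 0, 0]}, {"offset": [-21, 213, 0], "delta_rot": [0, 0, 0]}, {"offset": [-21, 213, 0], "delta_rot": [0, 0, 0]}]}}

```text
time: 18.67
tcp_pos: [0.6689, -0.1058, 0.1212]
tcp_rot: [[-0.003, 1.0, -0.003], [1.0, 0.003, 0.002], [0.002, -0.003, -1.0]]
wrist_force: [-0.2, 0.5, -2.5]
width: 0.573
```

```bash
python3 look.py w13
```

```text
[ 0.6689 -0.1058  0.1212] [[-0.0025, 1.0, -0.0026], [1.0, 0.0025, 0.0017], [0.0017, -0.0026, -1.0]] 0.573301081670166 [-0.2  0.5 -2.5] 18.6667
b38 [ 246.4 -117. ]
b64 [255.6 -23.9]
b25 [269.2  95.9]
b51 [282.4 215.4]
s38 [  1.2 -19.7]
s51 [ 13.8 210.3]
s64 [ 44.2 307.3]
```

View pics/w13.png

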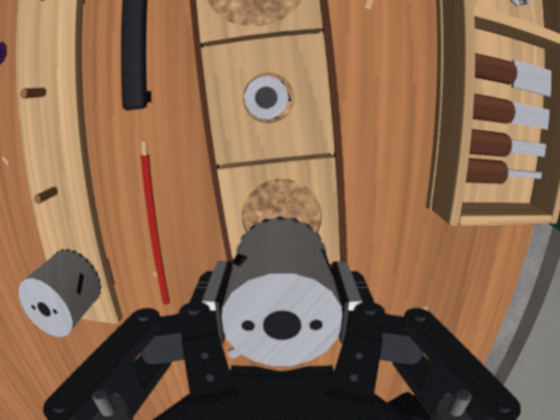

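The 51 pocket is centred at column 282, as predicted. Lowering.

Request:
{"api": "carry_out", "payload": {"rows": [{"offset": [-0.5, 1, 2], "delta_rot": [-0.3, 0, 0]}, {"offset": [-0.5, 1, 12], "delta_rot": [-0.3, 0, 0]}, {"offset": [-0.5, 1, 27], "delta_rot": [-0.3, 0, 0]}, {"offset": [-0.5, 1, 42], "delta_rot": [-0.3, 0, 0]}, {"offset": [-0.5, 1, 54], "delta_rot": [-0.3, 0, 0]}, {"offset": [-0.5, 1, 62], "delta_rot": [-0.3, 0, 0]}, {"offset": [-0.5, 1, 66], "delta_rot": [-0.3, 0, 0]}, {"offset": [-0.5, 1, 69], "delta_rot": [-0.3, 0, 0]}, {"offset": [-0.5, 1, 71], "delta_rot": [-0.3, 0, 0]}, {"offset": [-0.5, 1, 72], "delta_rot": [-0.3, 0, 0]}, {"offset": [-0.5, 1, 72], "delta_rot": [-0.3, 0, 0]}]}}

```text
time: 19.63
tcp_pos: [0.6698, -0.1062, 0.0499]
tcp_rot: [[-0.002, 1.0, 0.004], [1.0, 0.002, 0.001], [0.001, 0.004, -1.0]]
wrist_force: [0.8, 0.4, -2.3]
width: 0.571
```

```bash
python3 look.py w14|head -1
```

```text
[ 0.6698 -0.1062  0.0499] [[-0.0024, 1.0, 0.0036], [1.0, 0.0024, 0.0014], [0.0014, 0.0036, -1.0]] 0.5709857815773112 [ 0.8  0.4 -2.3] 19.6333
```

View pics/w14.png

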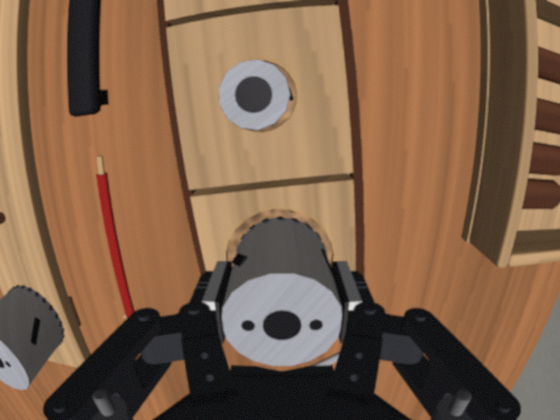

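Request:
{"api": "carry_out", "payload": {"rows": [{"offset": [0, -0.5, 1.5], "delta_rot": [0, 0, 0]}, {"offset": [0, -0.5, 3], "delta_rot": [0, 0, 0]}, {"offset": [0, -0.5, 4.5], "delta_rot": [0, 0, 0]}, {"offset": [0, -0.5, 5.5], "delta_rot": [0, 0, 0]}, {"offset": [0, -0.5, 6.3], "delta_rot": [0, 0, 0]}, {"offset": [0, -0.5, 7], "delta_rot": [0, 0, 0]}, {"offset": [0, -0.5, 7.5], "delta_rot": [0, 0, 0]}, {"offset": [0, -0.5, 8], "delta_rot": [0, 0, 0]}, {"offset": [0, -0.5, 8], "delta_rot": [0, 0, 0]}]}}

```text
time: 20.43
tcp_pos: [0.6693, -0.1062, 0.0427]
tcp_rot: [[-0.003, 1.0, 0.004], [1.0, 0.003, 0.001], [0.001, 0.004, -1.0]]
wrist_force: [-3.0, 1.9, 4.3]
width: 0.578
```

Contact at 0.0427, the same height as the grasp. Releasing and lifting.

Request:
{"api": "carry_out", "payload": {"rows": [{"offset": [0, 0, 0.3], "delta_rot": [0, 0, 0]}, {"offset": [0, 0, 0.3], "delta_rot": [0, 0, 0]}]}}

```text
time: 20.6
tcp_pos: [0.6693, -0.1062, 0.0427]
tcp_rot: [[-0.003, 1.0, 0.004], [1.0, 0.003, 0.001], [0.001, 0.004, -1.0]]
wrist_force: [-2.4, 0.6, 3.7]
width: 0.575
```

Request:
{"api": "carry_out", "payload": {"rows": [{"offset": [0, 0, 0], "delta_rot": [0, 0, 0]}, {"offset": [0, 0, 0], "delta_rot": [0, 0, 0]}, {"offset": [0, 0, 0], "delta_rot": [0, 0, 0]}, {"offset": [0, 0, 0], "delta_rot": [0, 0, 0]}, {"offset": [0, 0, 0], "delta_rot": [0, 0, 0]}, {"offset": [0, 0, -5], "delta_rot": [0, 0, 0]}, {"offset": [0, 0, -20], "delta_rot": [0, 0, 0]}, {"offset": [0, 0, -40], "delta_rot": [0, 0, 0]}, {"offset": [0, 0, -65], "delta_rot": [0, 0, 0]}, {"offset": [0, 0, -90], "delta_rot": [0, 0, 0]}, {"offset": [0, 0, -102], "delta_rot": [0, 0, 0]}, {"offset": [0, 0, -105], "delta_rot": [0, 0, 0]}], "claw": 100}}

```text
time: 21.6
tcp_pos: [0.6712, -0.1071, 0.1526]
tcp_rot: [[-0.003, 1.0, 0.01], [1.0, 0.003, -0.001], [-0.001, 0.01, -1.0]]
wrist_force: [0.8, -0.6, 0.7]
width: 0.998
```

```bash
python3 look.py w15
```

```text
[ 0.6712 -0.1071  0.1526] [[-0.0027, 0.9999, 0.0103], [1.0, 0.0027, -0.0011], [-0.0011, 0.0103, -0.9999]] 0.9975470964434233 [ 0.8 -0.6  0.7] 21.6
b38 [245.4 -99.5]
b64 [253.8 -12.5]
b25 [265.9  94.5]
b51 [277.8 201. ]
s38 [ 20.9 -13.4]
s51 [ 32.1 197.6]
s64 [ 57.4 289.1]
```

View pics/w15.png

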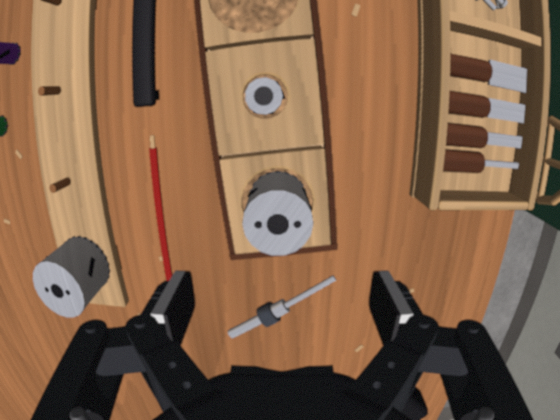

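51 seated. Now the 64 saw.

Request:
{"api": "carry_out", "payload": {"rows": [{"offset": [-4, -12, 0], "delta_rot": [0.6, 0, 0]}, {"offset": [-12, -36, 0], "delta_rot": [0.6, 0, 0]}, {"offset": [-22, -68, 0], "delta_rot": [0.6, 0, 0]}, {"offset": [-34, -102, 0], "delta_rot": [0.6, 0, 0]}, {"offset": [-46, -136, 0], "delta_rot": [0.6, 0, 0]}, {"offset": [-57, -170, 0], "delta_rot": [0.6, 0, 0]}, {"offset": [-66, -198, 0], "delta_rot": [0.6, 0, 0]}, {"offset": [-71.5, -212, 0], "delta_rot": [0.6, 0, 0]}, {"offset": [-71.5, -212, 0], "delta_rot": [0.6, 0, 0]}, {"offset": [-71.5, -212, 0], "delta_rot": [0.6, 0, 0]}]}}

```text
time: 22.48
tcp_pos: [0.4571, -0.1787, 0.1481]
tcp_rot: [[-0.001, 1.0, -0.004], [1.0, 0.001, 0.001], [0.001, -0.004, -1.0]]
wrist_force: [-0.2, -0.7, -0.6]
width: 1.0
```

```bash
python3 look.py w16
```

```text
[ 0.4571 -0.1787  0.1481] [[-0.0008, 1.0, -0.0041], [1.0, 0.0008, 0.001], [0.001, -0.0041, -1.0]] 1.0000444026242614 [-0.2 -0.7 -0.6] 22.4833
b38 [ 465.7 -123. ]
b64 [486.6 -51. ]
b25 [501.8  37.8]
b51 [505.7 132.6]
s38 [ 280.4 -139.8]
s51 [283.1  89.1]
s64 [284.3 223.4]
```

View pics/w16.png

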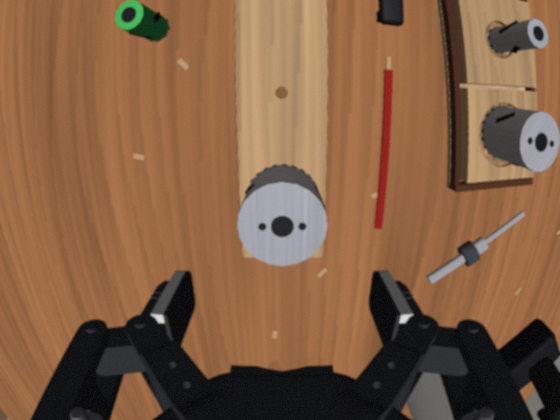

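The 64 saw is at (282,224). I'll descend slightly lower (TCP about 0.036), since the wide-open pads sit farther back.

Request:
{"api": "carry_out", "payload": {"rows": [{"offset": [-1, 2, 15], "delta_rot": [-0.3, 0, 0]}, {"offset": [-1, 2, 35], "delta_rot": [-0.3, 0, 0]}, {"offset": [-1, 2, 60], "delta_rot": [-0.3, 0, 0]}, {"offset": [-1, 2, 85], "delta_rot": [-0.3, 0, 0]}, {"offset": [-1, 2, 103], "delta_rot": [-0.3, 0, 0]}, {"offset": [-1, 2, 111], "delta_rot": [-0.3, 0, 0]}, {"offset": [-1, 2, 111], "delta_rot": [-0.3, 0, 0]}]}}

```text
time: 23.12
tcp_pos: [0.4588, -0.1782, 0.0351]
tcp_rot: [[-0.003, 1.0, -0.002], [1.0, 0.003, 0.003], [0.003, -0.002, -1.0]]
wrist_force: [0.3, -0.4, -0.1]
width: 0.999
```

Request:
{"api": "carry_out", "payload": {"rows": [{"offset": [0, 0, 0], "delta_rot": [0, 0, 0]}, {"offset": [0, 0, 0], "delta_rot": [0, 0, 0]}, {"offset": [0, 0, 0], "delta_rot": [0, 0, 0]}, {"offset": [0, 0, 0], "delta_rot": [0, 0, 0]}, {"offset": [0, 0, 0], "delta_rot": [0, 0, 0]}, {"offset": [0, 0, 0], "delta_rot": [0, 0, 0]}, {"offset": [0, 0, 0], "delta_rot": [0, 0, 0]}, {"offset": [0, 0, 0], "delta_rot": [0, 0, 0]}], "claw": 0}}

```text
time: 23.78
tcp_pos: [0.4596, -0.1785, 0.036]
tcp_rot: [[-0.003, 1.0, -0.0], [1.0, 0.003, 0.003], [0.003, -0.0, -1.0]]
wrist_force: [-0.7, 2.0, 6.3]
width: 0.728
```

Request:
{"api": "carry_out", "payload": {"rows": [{"offset": [0, 0, -4], "delta_rot": [0, 0, 0]}, {"offset": [0, 0, -12], "delta_rot": [0, 0, 0]}, {"offset": [0, 0, -25], "delta_rot": [0, 0, 0]}, {"offset": [0, 0, -40], "delta_rot": [0, 0, 0]}, {"offset": [0, 0, -55], "delta_rot": [0, 0, 0]}, {"offset": [0, 0, -70], "delta_rot": [0, 0, 0]}, {"offset": [0, 0, -82], "delta_rot": [0, 0, 0]}, {"offset": [0, 0, -85], "delta_rot": [0, 0, 0]}, {"offset": [0, 0, -85], "delta_rot": [0, 0, 0]}]}}

```text
time: 24.53
tcp_pos: [0.4601, -0.1792, 0.1222]
tcp_rot: [[-0.003, 1.0, 0.001], [1.0, 0.003, 0.001], [0.001, 0.001, -1.0]]
wrist_force: [0.3, -0.1, -1.9]
width: 0.725
```

```bash
python3 look.py w17
```

```text
[ 0.4601 -0.1792  0.1222] [[-0.0027, 1.0, 0.0015], [1.0, 0.0027, 0.0012], [0.0012, 0.0015, -1.0]] 0.7249117882677654 [ 0.3 -0.1 -1.9] 24.5333
b38 [ 474.1 -135.5]
b64 [497.9 -60.7]
b25 [515.2  33.8]
b51 [518.9 135.8]
s38 [ 276.  -161.5]
s51 [277.6  86.7]
s64 [279.3 238.1]
```

View pics/w17.png

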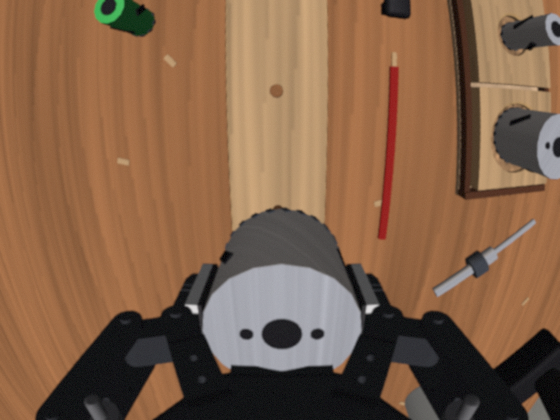

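Request:
{"api": "carry_out", "payload": {"rows": [{"offset": [8, 6, 0], "delta_rot": [0, 0, 0]}, {"offset": [28, 21, 0], "delta_rot": [0, 0, 0]}, {"offset": [54, 41, 0], "delta_rot": [0, 0, 0]}, {"offset": [80, 60, 0], "delta_rot": [0, 0, 0]}, {"offset": [107, 81, 0], "delta_rot": [0, 0, 0]}, {"offset": [134, 101, 0], "delta_rot": [0, 0, 0]}, {"offset": [161, 121, 0], "delta_rot": [0, 0, 0]}, {"offset": [188, 142, 0], "delta_rot": [0, 0, 0]}, {"offset": [214, 162, 0], "delta_rot": [0, 0, 0]}, {"offset": [235, 178, 0], "delta_rot": [0, 0, 0]}, {"offset": [249, 188, 0], "delta_rot": [0, 0, 0]}, {"offset": [253, 191, 0], "delta_rot": [0, 0, 0]}]}}

```text
time: 25.58
tcp_pos: [0.6502, 0.0783, 0.12]
tcp_rot: [[-0.005, 1.0, -0.002], [1.0, 0.005, 0.003], [0.003, -0.002, -1.0]]
wrist_force: [-0.4, -0.1, -3.4]
width: 0.722
```

Request:
{"api": "carry_out", "payload": {"rows": [{"offset": [0, 0, 0], "delta_rot": [0, 0, 0]}, {"offset": [0, 0, 0], "delta_rot": [0, 0, 0]}]}}

```text
time: 25.75
tcp_pos: [0.649, 0.079, 0.1182]
tcp_rot: [[-0.006, 1.0, -0.005], [1.0, 0.006, 0.003], [0.004, -0.005, -1.0]]
wrist_force: [0.0, -0.8, -2.2]
width: 0.724
```

```bash
python3 look.py w18; python3 - <<'E'
from h import *
import cv2
cv2.imwrite('pics/s18.png',cv2.resize(cams.capture('side')[:,:,::-1][120:290,140:400],None,fx=3,fy=3,interpolation=cv2.INTER_CUBIC))
E
```

```text
[0.649  0.079  0.1182] [[-0.0062, 1.0, -0.0045], [1.0, 0.0062, 0.0035], [0.0035, -0.0045, -1.0]] 0.7235890890990466 [ 0.  -0.8 -2.2] 25.75
b38 [270.8  96.9]
b64 [282.7 220.1]
b25 [293.3 316. ]
b51 [300.1 381.2]
s38 [ 26.3 211.2]
s51 [ 89.7 384.7]
s64 [117.5 433.2]
```

View pics/w18.png

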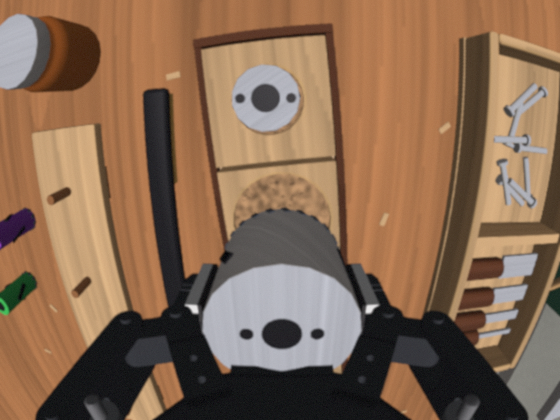

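View pics/s18.png

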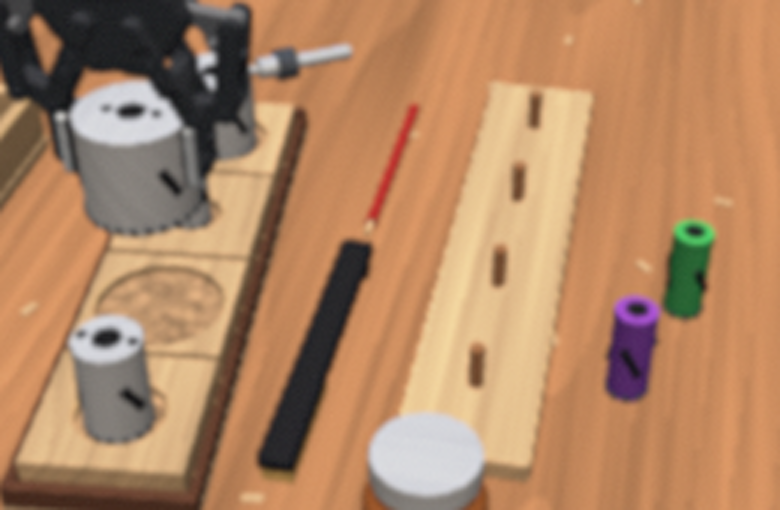

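```bash
python3 - <<'E'
from h import *
import pickle
i=pickle.load(open('w18.pkl','rb'))
for y in (.072,.0742,.076): print(y,proj('wrist',[.65,y+.038,.028],i).round(1),proj('wrist',[.65-.038,y,.028],i).round(1),proj('wrist',[.65+.038,y,.028],i).round(1))
print(proj('wrist',[.6497,.1657,.08],i), monitor.get_state()['tcp_pos'])
E
python3 - <<'E'
import cv2
im=cv2.imread('pics/w18.png')
cv2.imwrite('pics/c18.png',cv2.resize(im[150:260,200:360],None,fx=5,fy=5,interpolation=cv2.INTER_CUBIC))
E
```

```text
0.072 [282.5 174.5] [233.2 222.3] [331.2 223. ]
0.0742 [282.6 171.6] [233.1 219.6] [331.4 220.4]
0.076 [282.6 169.2] [233.  217.5] [331.5 218.2]
[282.52366181  97.16389477] [0.64921556 0.07775429 0.11905962]
```

View pics/c18.png

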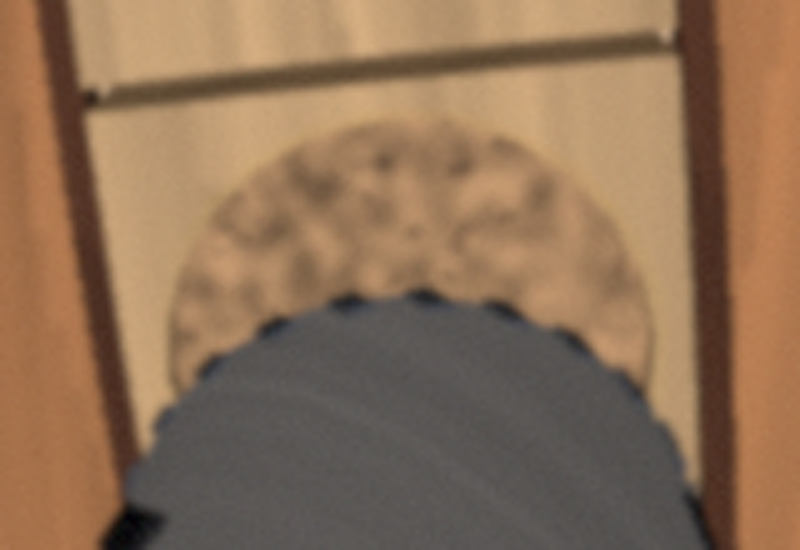

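The arm stopped about 4.5 mm too far in +y. The pocket's top rim at v≈173.6 puts its centre near (0.650, 0.073). Correcting that and lowering to about 7 mm short.

Request:
{"api": "carry_out", "payload": {"rows": [{"offset": [-2, 1, 0], "delta_rot": [-0.4, 0, 0]}, {"offset": [-4.5, 1, 0], "delta_rot": [-0.4, 0, 0]}, {"offset": [-4.5, 1, 10], "delta_rot": [-0.4, 0, 0]}, {"offset": [-4.5, 1, 25], "delta_rot": [-0.4, 0, 0]}, {"offset": [-4.5, 1, 40], "delta_rot": [-0.4, 0, 0]}, {"offset": [-4.5, 1, 53], "delta_rot": [-0.4, 0, 0]}, {"offset": [-4.5, 1, 62], "delta_rot": [-0.4, 0, 0]}, {"offset": [-4.5, 1, 68], "delta_rot": [-0.4, 0, 0]}, {"offset": [-4.5, 1, 71], "delta_rot": [-0.4, 0, 0]}, {"offset": [-4.5, 1, 72], "delta_rot": [-0.4, 0, 0]}, {"offset": [-4.5, 1, 72], "delta_rot": [-0.4, 0, 0]}, {"offset": [-4.5, 1, 72], "delta_rot": [-0.4, 0, 0]}]}}

```text
time: 26.85
tcp_pos: [0.6506, 0.0735, 0.0478]
tcp_rot: [[-0.005, 1.0, 0.005], [1.0, 0.005, 0.003], [0.003, 0.005, -1.0]]
wrist_force: [-0.4, 0.8, -1.1]
width: 0.725
```

```bash
python3 look.py w19|head -1;  python3 - <<'E'
from h import *
import cv2
cv2.imwrite('pics/s19.png',cv2.resize(cams.capture('side')[:,:,::-1][150:280,140:270],None,fx=4.5,fy=4.5,interpolation=cv2.INTER_CUBIC))
E
```

```text
[0.6506 0.0735 0.0478] [[-0.0048, 1.0, 0.0048], [1.0, 0.0048, 0.003], [0.003, 0.0048, -1.0]] 0.7252843473767467 [-0.4  0.8 -1.1] 26.85
```

View pics/w19.png

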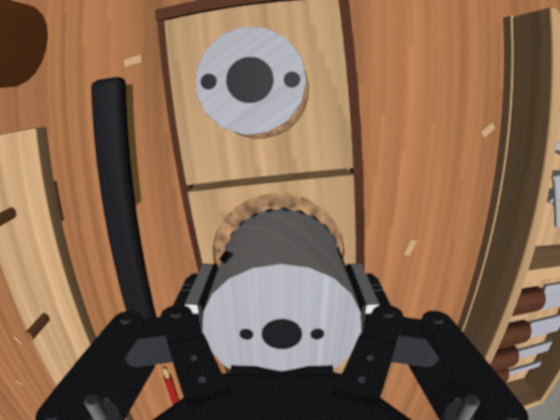

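View pics/s19.png

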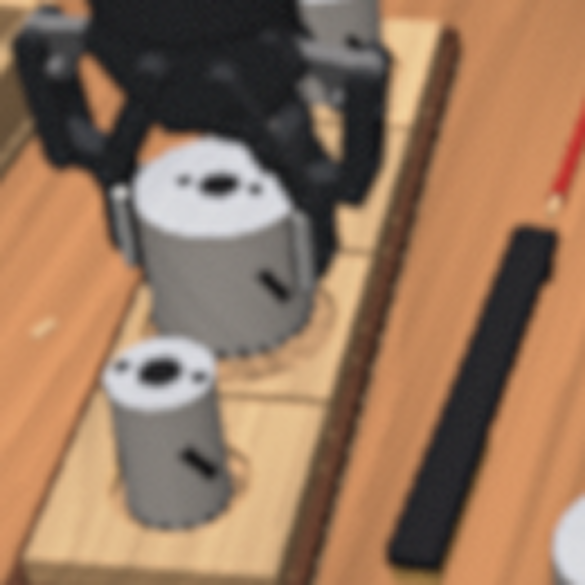

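Centred to about a millimetre. Lowering the rest slowly.

Request:
{"api": "carry_out", "payload": {"rows": [{"offset": [0, -0.5, 2], "delta_rot": [0, 0, 0]}, {"offset": [0, -0.5, 4], "delta_rot": [0, 0, 0]}, {"offset": [0, -0.5, 6], "delta_rot": [0, 0, 0]}, {"offset": [0, -0.5, 8], "delta_rot": [0, 0, 0]}, {"offset": [0, -0.5, 9.5], "delta_rot": [0, 0, 0]}, {"offset": [0, -0.5, 10.5], "delta_rot": [0, 0, 0]}, {"offset": [0, -0.5, 11.2], "delta_rot": [0, 0, 0]}, {"offset": [0, -0.5, 11.8], "delta_rot": [0, 0, 0]}, {"offset": [0, -0.5, 12.3], "delta_rot": [0, 0, 0]}, {"offset": [0, -0.5, 12.3], "delta_rot": [0, 0, 0]}]}}

```text
time: 27.78
tcp_pos: [0.6501, 0.0736, 0.0362]
tcp_rot: [[-0.005, 1.0, 0.005], [1.0, 0.005, 0.003], [0.003, 0.005, -1.0]]
wrist_force: [-3.5, 0.7, 4.1]
width: 0.728
```

Request:
{"api": "carry_out", "payload": {"rows": [{"offset": [0, 0, 0.3], "delta_rot": [0, 0, 0]}, {"offset": [0, 0, 0.3], "delta_rot": [0, 0, 0]}]}}

```text
time: 27.95
tcp_pos: [0.6501, 0.0736, 0.0362]
tcp_rot: [[-0.005, 1.0, 0.005], [1.0, 0.005, 0.003], [0.003, 0.005, -1.0]]
wrist_force: [-2.9, -0.6, 2.9]
width: 0.728
```

Request:
{"api": "carry_out", "payload": {"rows": [{"offset": [0, 0, 0], "delta_rot": [0, 0, 0]}, {"offset": [0, 0, 0], "delta_rot": [0, 0, 0]}, {"offset": [0, 0, 0], "delta_rot": [0, 0, 0]}, {"offset": [0, 0, 0], "delta_rot": [0, 0, 0]}, {"offset": [0, 0, 0], "delta_rot": [0, 0, 0]}, {"offset": [0, 0, -5], "delta_rot": [0, 0, 0]}, {"offset": [0, 0, -20], "delta_rot": [0, 0, 0]}, {"offset": [0, 0, -40], "delta_rot": [0, 0, 0]}, {"offset": [0, 0, -65], "delta_rot": [0, 0, 0]}, {"offset": [0, 0, -95], "delta_rot": [0, 0, 0]}, {"offset": [0, 0, -125], "delta_rot": [0, 0, 0]}, {"offset": [0, 0, -150], "delta_rot": [0, 0, 0]}], "claw": 100}}

```text
time: 28.95
tcp_pos: [0.6501, 0.0731, 0.1904]
tcp_rot: [[-0.005, 1.0, 0.008], [1.0, 0.005, 0.003], [0.003, 0.008, -1.0]]
wrist_force: [0.1, -0.4, 0.9]
width: 0.997
```

Request:
{"api": "carry_out", "payload": {"rows": [{"offset": [0, -20, -10], "delta_rot": [0, 0, 0]}, {"offset": [0, -50, -20], "delta_rot": [0, 0, 0]}, {"offset": [0, -85, -30], "delta_rot": [0, 0, 0]}, {"offset": [0, -120, -30], "delta_rot": [0, 0, 0]}, {"offset": [0, -155, -30], "delta_rot": [0, 0, 0]}, {"offset": [0, -190, -30], "delta_rot": [0, 0, 0]}, {"offset": [0, -225, -30], "delta_rot": [0, 0, 0]}, {"offset": [0, -245, -30], "delta_rot": [0, 0, 0]}, {"offset": [0, -255, -30], "delta_rot": [0, 0, 0]}, {"offset": [0, -255, -30], "delta_rot": [0, 0, 0]}]}}

```text
time: 29.78
tcp_pos: [0.3935, 0.072, 0.2195]
tcp_rot: [[-0.005, 1.0, 0.01], [1.0, 0.005, 0.002], [0.002, 0.01, -1.0]]
wrist_force: [0.8, 0.1, 0.5]
width: 1.0
```

```bash
python3 - <<'E'
from h import *
import cv2
a=cams.capture('top')[:,:,::-1]; b=cams.capture('side')[:,:,::-1]
cv2.imwrite('pics/topF.png',cv2.resize(a[90:260,190:430],None,fx=3.3,fy=3.3,interpolation=cv2.INTER_CUBIC))
cv2.imwrite('pics/sideF.png',cv2.resize(b[110:330,130:400],None,fx=2.7,fy=2.7,interpolation=cv2.INTER_CUBIC))
P=dict(b38=(.6414,.1665,.08),b64=(.6504,.0742,.08),b25=(.6605,-.0177,.08),b51=(.6701,-.108,.08))
for k,p in P.items(): t=proj('top',p);s=proj('side',p);print(k,((t-[190,90])*3.3).round(),((s-[130,110])*2.7).round())
E
```

```text
b38 [149. 151.] [117. 331.]
b64 [282. 137.] [158. 235.]
b25 [414. 122.] [189. 156.]
b51 [543. 107.] [216.  90.]
```

View pics/topF.png

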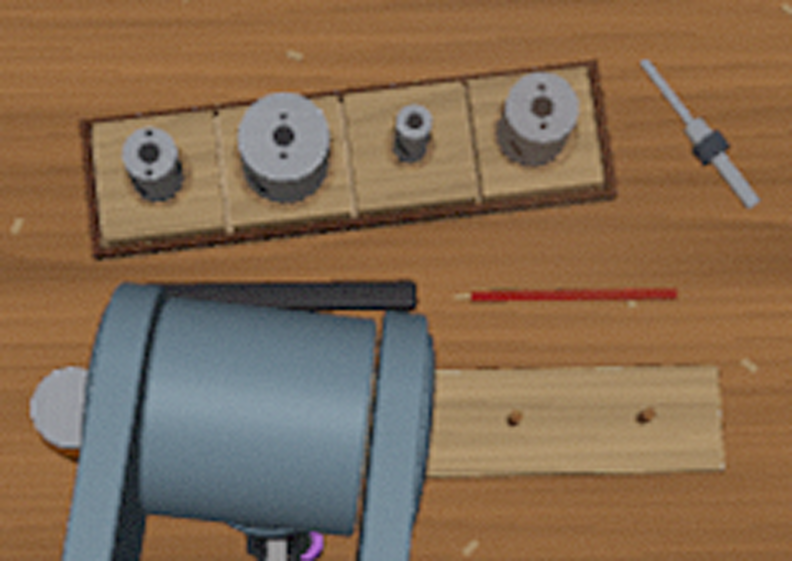

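View pics/sideF.png

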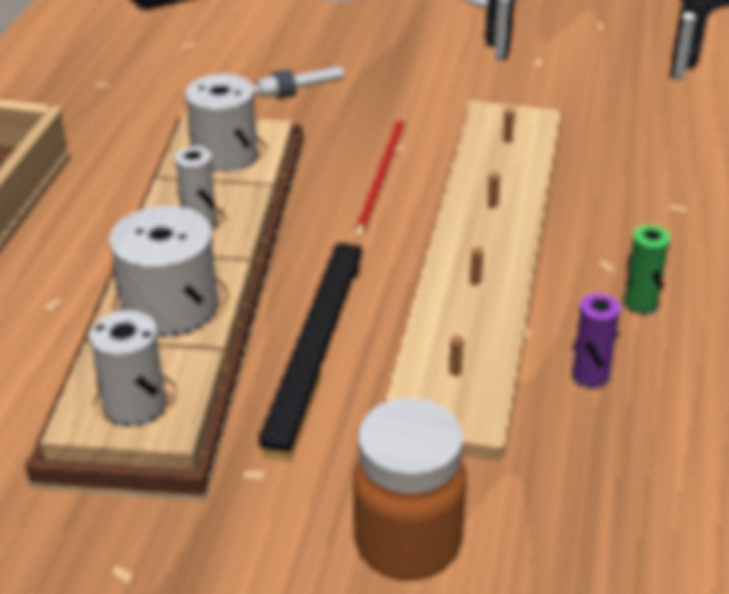

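All four caps land within about 1 px of where a seated saw's cap (z = 0.080) should appear in the top view. In the side view the heights match and the caps are level. The jar and the look-alikes stand untouched.

```bash
python3 -c "
from workcell import workorder,monitor
print(workorder.hand_in(), monitor.get_state()['time'])"
```

```text
the job is handed in; nothing more can be done
the job is handed in; nothing more can be done
```

All four hole saws are in their matching pockets, teeth down, and I handed the job in at about 30 s of the 93 s limit. I moved them smallest to largest (25, 38, 51, 64). Each was lifted clear of its dowel and lowered until the wrist force showed contact (4–7 N) within 0.2 mm of its grasp height, which is the seated height. Only then did I release it.

- **Seating:** in the final top view every cap is within about 1 px of where a seated saw should show. In the side view the heights match and the caps look level.
- **Rest of the scene:** the jar looks undisturbed in the side view, and so do the green and purple look-alikes, the brush and the pencil. In the last top view the arm covered part of the jar, the brush and one look-alike.
- **Disagreements:** the side camera read about 2 px (roughly 3 mm) off the top camera in x, the same for saws and pockets, so it mostly cancelled out. I also turned the tilt correction on the first saw the wrong way by 0.3° and fixed it before setting down. The arm stopped about 4.5 mm past the 64 pocket in y, and I corrected that before lowering.

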